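# Set the air-line needle valve: lamp aside, shut, back off two turns, hold

### The job

Swing the bench lamp's arm round to one side so that no part of it is over the red handwheel valve, and leave it there. Then turn the wheel clockwise by its upright black handle until the valve is fully shut against its stop, back it off exactly two full turns from the stop (counter-clockwise), and finish while still gripping the handle there, without letting go. Leave the other things on the bench where they are.

Things in the scene. Friction and masses are not known exactly. Their poses are not given: they have to be found in the camera images.
- lamp_arm (a joint): Angle of the lamp arm about its upright post, rad, positive counter-clockwise from above, range -1.5 to 1.5; at 0 the arm points along the lamp base's -x. Starts within 0.15 of 0, head over the valve. Swings level, either way, and stays where it is left (friction 0.12 N m, about 0.6 N at the grip).
- lamp_base: Lamp base, fixed to the bench: grey disc 140 mm in diameter, 18 mm high, with a steel post 20 mm in diameter; origin under its centre. The aluminium arm (bar 18 mm wide, top 241 mm above the bench) runs from the post to the head.
- lamp_hinge (a point): Point on the lamp post's axis, 230 mm above the bench; fixed. The arm's black hub round it is 36 mm in diameter, its top 250 mm above the bench.
- lamp_grip (a point): Middle of the orange upright grip on the lamp head: cylinder 20 mm in diameter, its top 284 mm and this point 264 mm above the bench, about 43 mm of it free above the bar. It stands in the centre of the white round head (90 mm in diameter, 217 to 239 mm above the bench), 220 mm from the hinge axis, fixed to the arm.
- valve: Brass valve on a 90 x 90 mm plate fixed to the bench; origin under its upright axis. A yellow pointer 14 mm wide sticks out under the wheel along its -x, to 90 mm from the axis, 73 mm above the bench. Pipe stubs run along +y and -y to 87 mm, 32 mm above the bench.
- valve_axis (a point): Point on the valve's upright axis at the height of the red wheel's rim, 95 mm above the bench; fixed, axes as valve. Wheel 120 mm in diameter over its rim (12 mm bar, top at 101 mm), six spokes; nothing of it but the handle stands above 104 mm.
- wheel (a joint): Handwheel angle, rad: 0 = fully shut on the hard stop, the black handle straight above the yellow pointer; grows counter-clockwise from above as it opens (6.283 a turn, far stop 21.99). Starts 0.3 to 1.1 turns open, stays where left (friction 0.08 N m, about 2 N at the handle). The stem does not rise.
- handle_mid (a point): Middle of the black upright handle on the wheel: cylinder 22 mm in diameter, 103 to 151 mm above the bench (this point 127 mm), 43 mm from the valve's axis. From the axis it lies along the valve's -x turned counter-clockwise by the wheel angle. Its sleeve spins freely on its own upright axis, so a gripper holding it may keep its heading on the way round.
- spool: Blue solder spool standing on end, 56 mm in diameter, 45 mm high; origin under its centre. Leave it.
- flux_jar: Small jar with a black cap, 48 mm in diameter, 55 mm high; origin under its centre. Leave it.
- tip_tin: Open steel tin with brass wool, 70 mm in diameter, 30 mm high; origin under its centre. Leave it.
- screwdriver: Yellow screwdriver lying along its x, handle to -x, about 20 cm long; origin under it. Leave it.
- iron_stand: Black soldering-iron stand, 90 x 200 mm, with a spring coil and a yellow-handled iron rising along its +y to 180 mm high, 210 mm from the origin under its centre. Leave it.
- board: Plywood project board, 180 x 250 mm, 22 mm thick, with parts on it up to 40 mm high; origin under its centre. Leave it.
- meter: Yellow multimeter lying flat, 150 x 78 mm, 41 mm high; origin under its centre. Leave it.
- handle: The same black handle as handle_mid; origin at its foot on the axis, 103 mm above the bench.
Things that resemble listed ones, but are neither listed nor needed, are in the scene too. Leave any green look-alike of the valve alone.

How it is judged:
By the outcome, as a careful person would: the job done as asked, in the order asked, and still so for the second after the job is handed in, while the arm keeps its last pose, push and grip.
It also fails if it takes over 72 s, if anything falls off the work surface, if the arm or the gripper's body presses on something with over 40 N, if the wrist force passes 120 N, or if a joint passes its speed limit or range.

### The arm

A 6-joint arm with a two-finger parallel gripper is mounted at the origin on the work surface. World frame = base frame: x ahead of the robot, y to its left, z up, the work surface at z = 0. Lengths are in mm, angles in rad, forces in N, time in s.
With the tool pointing down it reaches from about 350 to 875 mm from the base axis. Payload 4.2 kg.
Tool frame: the origin (TCP) lies between the finger pads, 19 mm behind the fingertips; this is the grasp point; z points along the fingers, y is the line along which they close (so a half turn about z gives the same grasp; the last joint's range is limited). The gripper opens to 85 mm and grips with 20 to 120 N. Pads are 22 mm wide; open, the fingers measure 114 mm over their backs; the gripper's body (76 mm by 85 mm) begins 54 mm behind the grasp point. The pads swing forward as they close: fully open they stand 13 mm farther back than shut.
Start: joints at [1.381, 0.385, 0.008, 0, -1.194, -0.259], TCP at [271.144, 563.099, 250.012] pointing down, gripper open.
Joint ranges: [-3.14, 3.14], [-1.21, 2.06], [-1.07, 1.41], [-3.16, 2.05], [-2.99, -0.16], [-3.1, 3.1]. Speed limits (rad/s): [2.79, 2.79, 3.14, 3.14, 3.14, 3.14].

### API

Orientations are given as a unit quaternion [x, y, z, w].
In Python, from bench import arm gives the robot as it stands.
- The arm moves only by the shell command python3 -m pendant 'ROWS'. ROWS is JSON, a list of rows, each a list of 7 numbers: the shift along the tool's x, y, z in m, then the turn, a rotation vector about the tool's x, y, z in degrees, then the finger opening in m, from 0 to 0.0854. In form: [[x, y, z, wx, wy, wz, fingers], ...]. A call has 1 to 12 rows; each row shifts and turns the commanded pose from where the row before left it, along the tool's axes as they then stand; what a row does not reach is not made up. A row lasts 1/10 s, in which the tool goes at most 50 mm and 8.59 degrees, less where a joint would pass 70% of its speed; a pose out of reach is approached as far as the arm can. A call is refused whole if a number of a shift passes 0.05 or a number of a turn 8.59, either way. A call with a gripper value outside its range is refused whole. The fingers move at their own pace and stop on an object; the grip force is fixed at half the most. Time passes only in rows, so rows that do not move let the fingers close. It gives the time, the measured TCP pose, the force, the opening and the grip force at its end, in the units of the state.
- arm.read_state(): the state, without advancing time (a new reading comes with each control period).
- arm.get_image(name): name is "scene" or "top" or "wrist"; returns a dict with "image" (420x560x3 uint8, red, green, blue), "fx", "fy", "cx", "cy" (pixels), "xyz" and "rotation" of the camera in the world. Camera axes: x right, y down, z forward; pixel columns grow to the right and rows downward; lengths in mm; the calibration is good to about 2 mm. A picture is of the moment at which its call begins. There is no depth.
- arm.job_done(): hands the job in; it is judged then, once.
The state is a dict: "clock": time; "joints": joint angles; "joint_vel": joint speeds; "joint_efforts": joint torques, N m; "position": TCP position; "ee_rot": TCP orientation; "contact_force": force on the tool from outside, world axes, zero at the start; "wrist_torque": the same for the moment, N m; "gripper_width": finger opening in mm; "grasp_force": force on a finger pad.
Only numpy, scipy, OpenCV 4.12 (cv2) and the standard library are available. Lean on these libraries where they do the work, as an engineer would, in place of code of your own. Each camera call takes 0.05 s, during which the arm holds its last target. There are 200 camera calls.

## Working session

There is one attempt and no reset: what is moved stays moved. The work goes in short steps, Python scripts to look and compute and a shell command to move; the robot and the scene stay as the last step left them, time stands still between calls to the robot, and variables do not carry over. Pictures are saved under pics/ and viewed, at most 10 in all, crops included, and the job is handed in when it is done.

```bash
mkdir -p pics; ls
cat > h.py <<'E'
import numpy as np,cv2
from bench import arm
def shot(n,f=None):
    d=arm.get_image(n)
    if f: cv2.imwrite('pics/'+f,d['image'][:,:,::-1])
    return d
def ray(d,u,v,z):
    R=np.array(d['rotation']).reshape(3,3) if np.size(d['rotation'])==9 else None
    if R is None:
        from scipy.spatial.transform import Rotation as Q; R=Q.from_quat(d['rotation']).as_matrix()
    o=np.array(d['xyz']); r=R@np.array([(u-d['cx'])/d['fx'],(v-d['cy'])/d['fy'],1])
    return o+r*(z-o[2])/r[2]
E
python3 - <<'E'
from h import *
for n in('scene','top'):
    d=shot(n,n+'0.png'); print(n,d['fx'],d['cx'],d['cy'],d['xyz'],d['rotation'])
s=arm.read_state();print(s['position'],s['ee_rot'],s['clock'],s['gripper_width'])
E
```

```text
pics
scene 527.6442996615133 283.8071078039499 208.23928683402053 [1481.95845245 -265.74529681 1380.23037054] [ 0.73130081  0.59135923 -0.21224449 -0.26541602]
top 436.272965941805 277.59415173344934 209.15698069565406 [ 428.03377998  -43.2350435  1321.54548246] [ 0.70705088 -0.70615153  0.02157335 -0.03104291]
[270.93617927 562.66696111 249.0348764 ] [ 9.74912711e-01 -2.22585312e-01 -1.66741936e-04  9.78493110e-04] 0.1 85.48911066577764
```

View pics/scene0.png

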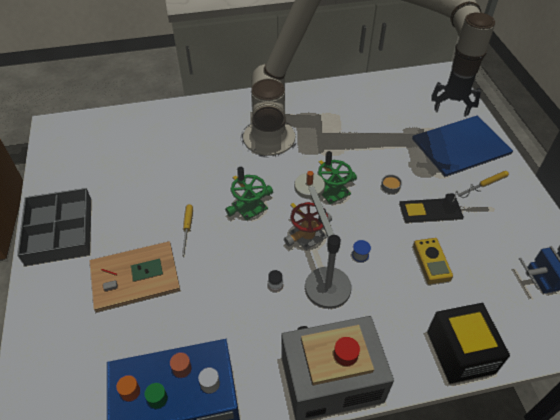

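View pics/top0.png

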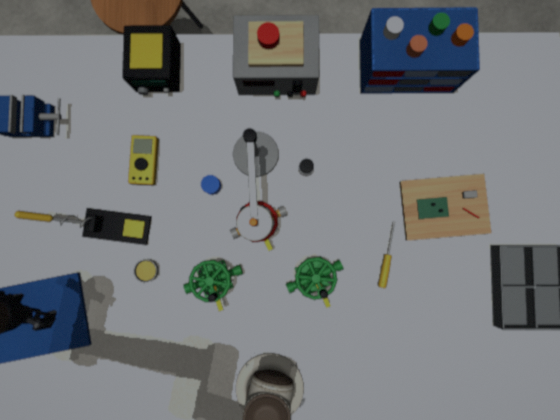

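The pictures show the red valve under the lamp head (top ~(256,221), scene ~(309,218)), with the lamp's orange grip at top (254,222), its hub at (250,136), and green look-alikes at top (211,280) and (316,277). I'll measure these and zoom in.

Run:
```python
from h import *
t=shot('top');s=shot('scene')
def blobs(d,lo,hi,box,z,nm,mn=5):
    h=cv2.cvtColor(d['image'],cv2.COLOR_RGB2HSV);m=cv2.inRange(h,lo,hi)
    k=np.zeros_like(m);k[box[1]:box[3],box[0]:box[2]]=1;m=m*k
    n,l,st,c=cv2.connectedComponentsWithStats(m)
    for i in range(1,n):
        if st[i,4]>=mn: print(nm,c[i].round(1),st[i],ray(d,*c[i],z).round(0)[:2])
blobs(t,(3,120,120),(18,255,255),(230,200,280,240),284,'orange top')
blobs(s,(3,120,120),(18,255,255),(290,160,330,200),264,'orange scene')
blobs(t,(0,0,0),(180,255,50),(235,120,265,150),250,'hub')
blobs(t,(20,120,100),(35,255,255),(240,220,290,260),73,'pointer top')
blobs(s,(20,120,100),(35,255,255),(280,190,340,250),73,'pointer scene')
blobs(t,(0,130,60),(3,255,255),(225,190,290,250),101,'red top')
blobs(t,(0,0,80),(180,60,160),(225,125,285,185),18,'disc',200)
a=cv2.resize(t['image'][115:265,200:340],None,fx=4,fy=4,interpolation=2)[:, :, ::-1]
b=cv2.resize(s['image'][150:300,245:385],None,fx=4,fy=4,interpolation=2)[:,:,::-1]
c=np.hstack([a,b]);c=cv2.resize(c,(800,int(c.shape[0]*800/c.shape[1])));cv2.imwrite('pics/z1.png',c)
```

```text
orange top [252.6 221.4] [250 219   7   7  29] [476.  30.]
orange scene [309.8 172.6] [307 171   6   4  20] [459.  36.]
hub [249.7 135.5] [244 129  13  14 134] [692.  41.]
hub [255.8 147.4] [255 144   4   6  12] [662.  26.]
pointer top [268. 244.] [265 239   7  11  40] [421.   1.]
pointer scene [293. 205.] [291 203   5   5  17] [413.  -1.]
red top [270.2 216.6] [258 202  19  38 126] [498.  -6.]
disc [254.3 155.2] [ 225  125   60   60 3201] [689.  45.]
```

View pics/z1.png

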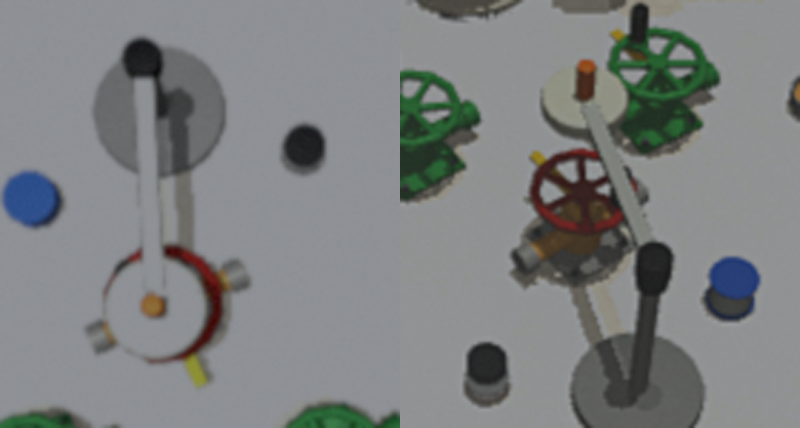

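The lamp grip is at about (476.5, 30) and the hinge at about (696, 41). I'll swing the lamp to the +y side, turning the tool with it. The valve handle is hidden under the lamp head for now. I raise and turn first, then travel.

```bash
python3 -m pendant '[[0,0,-0.02,0,0,-7.2,0.0854],[0,0,-0.02,0,0,-7.2,0.0854],[0,0,-0.02,0,0,-7.2,0.0854],[0,0,-0.02,0,0,-7.1,0.0854]]'; python3 -m pendant '[[0.0148,0.0453,0,0,0,0,0.0854],[0.0148,0.0453,0,0,0,0,0.0854],[0.0148,0.0453,0,0,0,0,0.0854],[0.0148,0.0453,0,0,0,0,0.0854],[0.0148,0.0453,0,0,0,0,0.0854],[0.0148,0.0453,0,0,0,0,0.0854],[0.0148,0.0453,0,0,0,0,0.0854],[0.0148,0.0453,0,0,0,0,0.0854],[0.0148,0.0453,0,0,0,0,0.0854],[0.0148,0.0453,0,0,0,0,0.0854],[0.0148,0.0453,0,0,0,0,0.0854],[0.0145,0.0447,0,0,0,0,0.0854]]';  python3 -m pendant '[[0,0,0,0,0,0,0.0854],[0,0,0,0,0,0,0.0854]]'
python3 - <<'E'
from h import *
from scipy.spatial.transform import Rotation as Q
s=arm.read_state();R=Q.from_quat(s['ee_rot']).as_matrix();print(s['position'],R.round(3),s['joints'],s['contact_force'])
shot('wrist','w1.png')
E
```

```text
clock: 0.6
position: [271.1, 562.9, 330.5]
ee_rot: [1.0, 0.029, -0.0, 0.0]
contact_force: [-0.5, 0.7, -0.3]
gripper_width: 84.9
grasp_force: 0.0
clock: 1.8
position: [476.6, 28.1, 330.2]
ee_rot: [1.0, 0.026, 0.0, -0.0]
contact_force: [1.3, 0.1, 0.1]
gripper_width: 85.2
grasp_force: 0.0
clock: 2.0
position: [476.5, 29.0, 329.6]
ee_rot: [1.0, 0.025, -0.0, -0.0]
contact_force: [-0.4, 0.9, -0.0]
gripper_width: 85.1
grasp_force: 0.0
[476.47317215  28.97585609 329.6489277 ] [[ 0.999  0.049 -0.001]
 [ 0.049 -0.999  0.   ]
 [-0.001 -0.    -1.   ]] [ 4.01885323e-01  7.84133447e-02 -1.97877072e-01 -3.45450196e-04
 -1.29520050e+00  1.21809181e+00] [-0.44607006  0.91412575 -0.03214277]
```

View pics/w1.png

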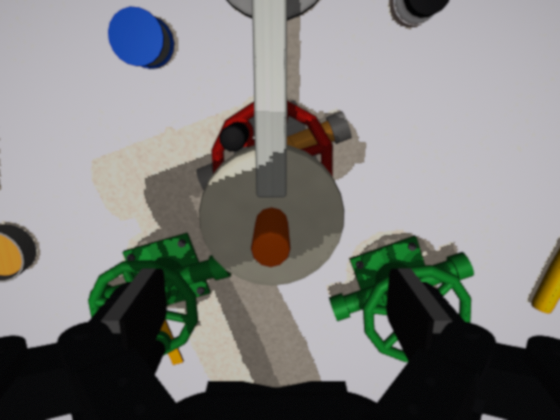

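The wrist view shows the orange grip top at about (271,248), central between the fingers. The black valve handle peeks out at about (236,136).

Run:
```python
from h import *
d=shot('wrist')
print('grip',ray(d,271,248,284),'spine',ray(d,271,190,241),'bar',ray(d,271,10,241))
print('handle top',ray(d,236,133,151))
```

```text
grip [475.98486609  32.55273373 284.        ] spine [494.36691073  33.98049641 241.        ] bar [589.03237218  38.42479678 241.        ]
handle top [517.31567494  64.09685533 151.        ]
```

```bash
python3 -m pendant '[[0,-0.0028,0.016,0,0,0,0.0854],[0,0,0.016,0,0,0,0.0854],[0,0,0.016,0,0,0,0.0854],[0,0,0.015,0,0,0,0.0854],[0,0,0,0,0,0,0.015],[0,0,0,0,0,0,0.015],[0,0,0,0,0,0,0.015],[0,0,0,0,0,0,0.015],[0,0,0,0,0,0,0.015],[0,0,0,0,0,0,0.015],[0,0,0,0,0,0,0.015],[0,0,0,0,0,0,0.015]]'
```

```text
clock: 3.3
position: [476.7, 32.9, 268.0]
ee_rot: [1.0, 0.026, 0.001, -0.0]
contact_force: [-2.4, 1.0, 6.1]
gripper_width: 18.6
grasp_force: 58.6
```

```bash
python3 -m pendant '[[0.0008,-0.0192,0,0,0,5,0.015],[0.0008,-0.0192,0,0,0,5,0.015],[0.0008,-0.0192,0,0,0,5,0.015],[0.0008,-0.0192,0,0,0,5,0.015],[0.0008,-0.0192,0,0,0,5,0.015],[0.0008,-0.0192,0,0,0,5,0.015]]'; python3 -m pendant '[[0.0008,-0.0192,0,0,0,5,0.015],[0.0008,-0.0192,0,0,0,5,0.015],[0.0008,-0.0192,0,0,0,5,0.015],[0.0008,-0.0192,0,0,0,5,0.015],[0.0008,-0.0192,0,0,0,5,0.015],[0.0008,-0.0192,0,0,0,5,0.015]]'
```

```text
clock: 3.9
position: [501.0, 144.9, 268.0]
ee_rot: [0.972, -0.235, 0.001, -0.0]
contact_force: [4.3, -3.8, 1.2]
gripper_width: 18.6
grasp_force: 58.5
clock: 4.5
position: [577.6, 228.6, 268.0]
ee_rot: [0.878, -0.479, 0.001, 0.0]
contact_force: [2.1, -6.2, 3.6]
gripper_width: 18.5
grasp_force: 58.7
```

```bash
python3 -m pendant '[[0.0008,-0.0192,0,0,0,5,0.015],[0.0008,-0.0192,0,0,0,5,0.015],[0.0008,-0.0192,0,0,0,5,0.015],[0,0,0,0,0,0,0.015],[0,0,0,0,0,0,0.015],[0,0,0,0,0,0,0.0854],[0,0,0,0,0,0,0.0854],[0,0,0,0,0,0,0.0854],[0,0,0,0,0,0,0.0854],[0,0,0,0,0,0,0.0854],[0,0,0,0,0,0,0.0854]]'; python3 -m pendant '[[0,0,-0.02,0,0,0,0.0854],[0,0,-0.03,0,0,0,0.0854],[0,0,-0.02,0,0,0,0.0854],[0,0,0,0,0,0,0.0854]]'
python3 - <<'E'
from h import *
t=shot('top');s=shot('scene')
cv2.imwrite('pics/z2.png',np.hstack([cv2.resize(d['image'][y:y+150,x:x+120],(400,500),interpolation=2)[:,:,::-1] for d,x,y in((t,190,120),(s,255,150))]))
E
```

```text
clock: 5.6
position: [627.8, 254.3, 267.0]
ee_rot: [0.809, -0.588, -0.0, -0.0]
contact_force: [-0.1, -0.1, -0.7]
gripper_width: 85.6
grasp_force: 0.0
clock: 6.0
position: [629.0, 254.6, 341.3]
ee_rot: [0.809, -0.588, 0.002, -0.003]
contact_force: [-1.1, -0.3, 0.3]
gripper_width: 85.1
grasp_force: 0.0
```

View pics/z2.png

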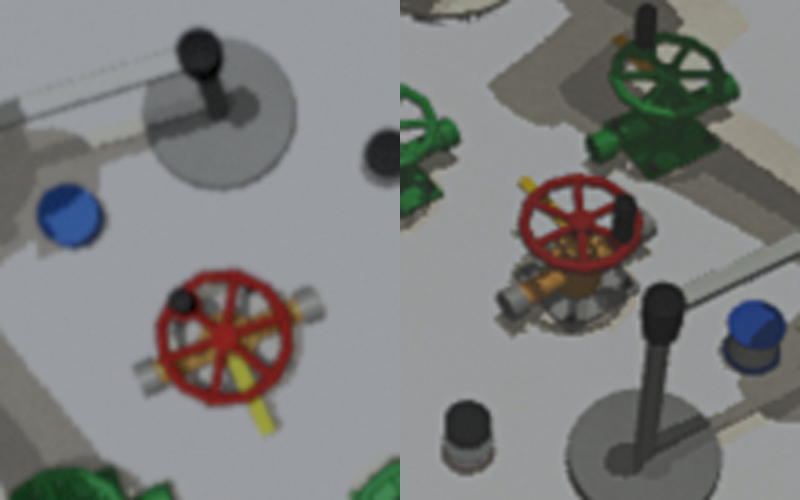

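The lamp arm is clear. In the left crop, the handle is at about (182,300), the wheel hub at (225,338) and the pointer tip at (268,430). Next I measure them precisely.

```bash
cat > m.py <<'E'
from h import *
def meas(n,box,z_handle=None):
    d=shot(n);h=cv2.cvtColor(d['image'],cv2.COLOR_RGB2HSV);x0,y0,x1,y1=box
    k=np.zeros(h.shape[:2],np.uint8);k[y0:y1,x0:x1]=255
    red=(cv2.inRange(h,(0,120,50),(6,255,255))|cv2.inRange(h,(172,120,50),(180,255,255)))&k
    p=cv2.convexHull(cv2.findNonZero(red))[:,0]
    w=np.array([ray(d,u,v,97) for u,v in p])[:,:2].astype(np.float32)
    (c,r)=cv2.minEnclosingCircle(w)
    print(n,'wheel',np.round(c,1),round(r,1))
    yl=cv2.inRange(h,(20,120,90),(35,255,255))&k
    q=cv2.findNonZero(yl)[:,0];Y=np.array([ray(d,u,v,73) for u,v in q])[:,:2];print(' pointer far',Y[np.argmax(np.hypot(*(Y-c).T))].round(1),'mean',Y.mean(0).round(1))
    bl=cv2.inRange(h,(0,0,0),(180,255,45))&k
    nn,l,st,cc=cv2.connectedComponentsWithStats(bl)
    for i in range(1,nn):
        if st[i,4]>12: print(' black',cc[i].round(1),st[i],'z151',ray(d,*cc[i],151)[:2].round(1),'z127',ray(d,*cc[i],127)[:2].round(1))
meas('top',(230,195,285,252));meas('scene',(285,198,330,242))
E
python3 m.py
```

```text
top wheel [487.1  31.2] 57.2
 pointer far [407.2  -2.1] mean [444.5  12.1]
 black [244.7 210.2] [241 207   8   7  37] z151 [512.5  61.2] z127 [514.3  63.3]
scene wheel [488.   32.4] 58.5
 pointer far [404.5  -1.9] mean [426.2   3.9]
 black [321.8 215.3] [319 209   7  14  75] z151 [534.5  59. ] z127 [516.   65.3]
```

Wheel axis is about (487.5, 32), pointer heading about 204°, and handle at about (515.5, 64) with heading about 49°. That makes the wheel about 205° open. I'll align the tool to heading -90°, so world dx = -tool y and dy = -tool x, then go above the handle.

```bash
python3 -m pendant '[[0,0,0,0,0,6,0.06],[0,0,0,0,0,6,0.06],[0,0,0,0,0,6,0.06],[0,0,0,0,0,0,0.06]]'; python3 -m pendant '[[0.0317,0.0189,0,0,0,0,0.06],[0.0317,0.0189,0,0,0,0,0.06],[0.0317,0.0189,0,0,0,0,0.06],[0.0317,0.0189,0,0,0,0,0.06],[0.0317,0.0189,0,0,0,0,0.06],[0.0317,0.0189,0,0,0,0,0.06],[0,0,0.04,0,0,0,0.06],[0,0,0.04,0,0,0,0.06],[0,0,0.04,0,0,0,0.06],[0,0,0,0,0,0,0.06],[0,0,0,0,0,0,0.06]]'
python3 - <<'E'
from h import *
d=shot('wrist','w3.png');s=arm.read_state();print(s['position'],s['ee_rot'],s['joints'].round(2) if hasattr(s['joints'],'round') else s['joints'])
h=cv2.cvtColor(d['image'],cv2.COLOR_RGB2HSV)
red=cv2.inRange(h,(0,120,50),(6,255,255))|cv2.inRange(h,(172,120,50),(180,255,255))
w=np.array([ray(d,u,v,97) for u,v in cv2.convexHull(cv2.findNonZero(red))[:,0]])[:,:2].astype(np.float32);print(cv2.minEnclosingCircle(w))
R=__import__('scipy.spatial.transform',fromlist=['Rotation']).Rotation.from_quat(d['rotation']).as_matrix() if np.size(d['rotation'])==4 else np.array(d['rotation'])
for P in([515.7,64.5,151],[487.5,32,97]):
    c=R.T@(np.array(P)-d['xyz']);print('expect px',d['cx']+d['fx']*c[0]/c[2],d['cy']+d['fy']*c[1]/c[2])
E
```

```text
clock: 6.6
position: [627.5, 254.0, 335.4]
ee_rot: [-0.707, 0.707, 0.0, -0.001]
contact_force: [-0.1, 0.2, -0.7]
gripper_width: 59.9
grasp_force: 0.0
clock: 7.7
position: [514.8, 63.9, 217.4]
ee_rot: [0.708, -0.707, 0.0, 0.001]
contact_force: [-0.4, 0.0, 0.7]
gripper_width: 60.0
grasp_force: 0.0
[515.69121385  64.27389056 218.71798393] [ 0.70763478 -0.70657707  0.00096441 -0.00096986] [ 0.44  0.23 -0.3   0.   -1.04 -0.44]
((485.8214416503906, 33.35503387451172), 59.05154037475586)
expect px 272.94424034985155 235.4340210961815
expect px 316.6087562009489 159.65817575377469
```

View pics/w3.png

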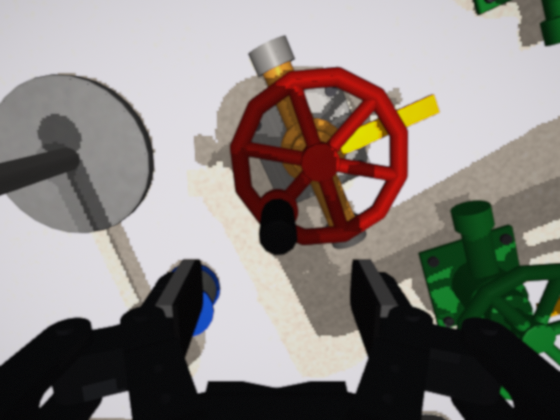

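The handle top is at (278,235) and the hub at (319,160), about 2 mm toward -x of my estimate. That puts the axis at about (486.3, 32) and the handle at about (513.3, 64.5). Descending and gripping.

```bash
python3 -m pendant '[[0,0.0022,0.021,0,0,0,0.06],[0,0,0.021,0,0,0,0.06],[0,0,0.022,0,0,0,0.06],[0,0,0.022,0,0,0,0.06],[0,0,0,0,0,0,0.015],[0,0,0,0,0,0,0.015],[0,0,0,0,0,0,0.015],[0,0,0,0,0,0,0.015],[0,0,0,0,0,0,0.015],[0,0,0,0,0,0,0.015],[0,0,0,0,0,0,0.015]]'
python3 - <<'E'
from h import *
d=shot('wrist');s=arm.read_state();print(s['position'],s['contact_force'],s['wrist_torque'])
h=cv2.cvtColor(d['image'],cv2.COLOR_RGB2HSV)
for n in('top','scene'):
  pass
yl=cv2.inRange(h,(20,120,90),(35,255,255));n,l,st,c=cv2.connectedComponentsWithStats(yl)
for i in range(1,n):
  if st[i,4]>150:
    ys,xs=np.where(l==i);P=np.array([ray(d,u,v,73) for u,v in zip(xs,ys)])[:,:2];v=cv2.fitLine(P.astype(np.float32),cv2.DIST_L2,0,.01,.01).ravel();print(st[i],v,np.degrees(np.arctan2(v[1],v[0])))
E
```

```text
clock: 8.85
position: [513.8, 64.6, 133.4]
ee_rot: [0.707, -0.707, 0.001, -0.002]
contact_force: [-0.6, 0.1, 6.8]
gripper_width: 20.6
grasp_force: 58.6
[513.868143    64.61602996 133.41778344] [0.01206201 0.6442565  7.03818989] [ 0.22371805  0.25338312 -0.02993777]
[267  50  22  16 188] [ 8.7914836e-01  4.7654817e-01  5.1300616e+02 -2.3960211e+01] 28.460197
[ 457   91   57   45 1445] [9.3118382e-01 3.6454999e-01 4.1375293e+02 7.7504295e-01] 21.379889
[ 370  126   69   51 1450] [  0.81758904   0.57580215 449.70007     18.634642  ] 35.155827
```

Gripped. Now a table of rows for the circle around the axis.

Run:
```python
import numpy as np
c=np.array([486.3,32]);r=43
p=np.array([513.8,64.6])
for a in range(40,-151,-10):
    q=c+r*np.array([np.cos(np.radians(a)),np.sin(np.radians(a))]);d=q-p;p=q
    print('[%.4f,%.4f,0,0,0,0,0.015],'%(-d[1]/1e3,-d[0]/1e3),end='' if a%60 else ' @%d\n'%a)
```

```text
[0.0050,-0.0054,0,0,0,0,0.015],[0.0061,-0.0043,0,0,0,0,0.015],[0.0068,-0.0032,0,0,0,0,0.015],[0.0072,-0.0019,0,0,0,0,0.015],[0.0075,-0.0007,0,0,0,0,0.015], @0
[0.0075,0.0007,0,0,0,0,0.015],[0.0072,0.0019,0,0,0,0,0.015],[0.0068,0.0032,0,0,0,0,0.015],[0.0061,0.0043,0,0,0,0,0.015],[0.0053,0.0053,0,0,0,0,0.015],[0.0043,0.0061,0,0,0,0,0.015], @-60
[0.0032,0.0068,0,0,0,0,0.015],[0.0019,0.0072,0,0,0,0,0.015],[0.0007,0.0075,0,0,0,0,0.015],[-0.0007,0.0075,0,0,0,0,0.015],[-0.0019,0.0072,0,0,0,0,0.015],[-0.0032,0.0068,0,0,0,0,0.015], @-120
[-0.0043,0.0061,0,0,0,0,0.015],[-0.0053,0.0053,0,0,0,0,0.015],[-0.0061,0.0043,0,0,0,0,0.015],
```

```bash
python3 -m pendant '[[0.0050,-0.0054,0,0,0,0,0.015],[0.0061,-0.0043,0,0,0,0,0.015],[0.0068,-0.0032,0,0,0,0,0.015],[0.0072,-0.0019,0,0,0,0,0.015],[0.0075,-0.0007,0,0,0,0,0.015],[0,0,0,0,0,0,0.015]]'
python3 -m pendant '[[0.0075,0.0007,0,0,0,0,0.015],[0.0072,0.0019,0,0,0,0,0.015],[0.0068,0.0032,0,0,0,0,0.015],[0.0061,0.0043,0,0,0,0,0.015],[0.0053,0.0053,0,0,0,0,0.015],[0.0043,0.0061,0,0,0,0,0.015],[0,0,0,0,0,0,0.015]]'; python3 -m pendant '[[0.0032,0.0068,0,0,0,0,0.015],[0.0019,0.0072,0,0,0,0,0.015],[0.0007,0.0075,0,0,0,0,0.015],[0,0,0,0,0,0,0.015]]'
```

```text
clock: 9.5
position: [529.3, 31.0, 133.4]
ee_rot: [0.707, -0.707, 0.001, -0.002]
contact_force: [1.0, -2.4, 5.1]
gripper_width: 21.0
grasp_force: 58.7
clock: 10.2
position: [507.5, -5.8, 133.4]
ee_rot: [0.707, -0.707, 0.002, -0.002]
contact_force: [0.3, 0.3, 7.8]
gripper_width: 20.4
grasp_force: 58.9
clock: 10.6
position: [486.0, -11.4, 133.4]
ee_rot: [0.707, -0.707, 0.002, -0.002]
contact_force: [-0.4, 0.0, 9.0]
gripper_width: 20.7
grasp_force: 58.9
```

```bash
python3 -m pendant '[[-0.0007,0.0075,0,0,0,0,0.015],[-0.0019,0.0072,0,0,0,0,0.015],[-0.0032,0.0068,0,0,0,0,0.015],[-0.0043,0.0061,0,0,0,0,0.015],[-0.0053,0.0053,0,0,0,0,0.015],[0,0,0,0,0,0,0.015]]'
python3 - <<'E'
from h import *
t=shot('wrist');s=shot('scene')
cv2.imwrite('pics/z4.png',np.hstack([cv2.resize(t['image'],(533,400))[:,:,::-1],cv2.resize(s['image'][185:285,275:340],(260,400),interpolation=2)[:,:,::-1]]))
print(arm.read_state()['position'])
for a in range(-144,-173,-4):
    q=[43*np.array([np.cos(np.radians(b)),np.sin(np.radians(b))]) for b in(a+4,a)];d=q[1]-q[0];print(a,'%.4f,%.4f'%(-d[1]/1e3,-d[0]/1e3))
E
```

```text
clock: 11.2
position: [453.0, 4.3, 133.3]
ee_rot: [0.708, -0.707, 0.001, -0.002]
contact_force: [-1.1, 1.4, 10.0]
gripper_width: 20.7
grasp_force: 58.9
[453.12520703   4.23373888 133.33417578]
-144 -0.0024,0.0018
-148 -0.0025,0.0017
-152 -0.0026,0.0015
-156 -0.0027,0.0013
-160 -0.0028,0.0011
-164 -0.0029,0.0009
-168 -0.0029,0.0007
-172 -0.0030,0.0005
```

View pics/z4.png

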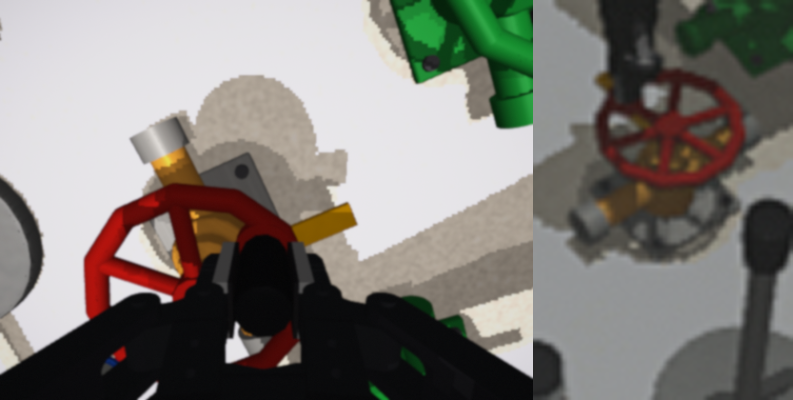

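The handle is still held between the pads, just short of the pointer. Now small steps into the stop.

```bash
for i in 1; do python3 -m pendant '[[-0.0024,0.0018,0,0,0,0,0.015],[-0.0025,0.0017,0,0,0,0,0.015],[0,0,0,0,0,0,0.015]]' | grep -E 'pos|contact'; python3 -m pendant '[[-0.0026,0.0015,0,0,0,0,0.015],[0,0,0,0,0,0,0.015]]'| grep -E 'pos|contact'; python3 -m pendant '[[-0.0027,0.0013,0,0,0,0,0.015],[0,0,0,0,0,0,0.015]]'| grep -E 'pos|contact';python3 -m pendant '[[-0.0014,0.0006,0,0,0,0,0.015],[0,0,0,0,0,0,0.015]]'| grep -E 'pos|contact';  done
```

```text
position: [449.8, 8.9, 133.4]
contact_force: [-0.2, -0.0, 8.9]
position: [448.3, 11.4, 133.3]
contact_force: [-0.8, -0.5, 10.1]
position: [447.1, 13.9, 133.4]
contact_force: [-0.1, -2.4, 9.6]
position: [447.0, 14.2, 133.4]
contact_force: [3.8, -9.3, 7.6]
```

```bash
python3 -m pendant '[[-0.0014,0.0006,0,0,0,0,0.015],[0,0,0,0,0,0,0.015],[0,0,0,0,0,0,0.015]]'| grep -E 'pos|contact|wid'
python3 - <<'E'
import numpy as np
from h import arm
P=np.mean([arm.read_state()['position'] for _ in range(5)],0);print(P)
c=np.array([486.3,32]);r=43
p=c+r*np.array([np.cos(np.radians(204)),np.sin(np.radians(204))])
for i in range(1,37):
    a=np.radians(204+10*i);q=c+r*np.array([np.cos(a),np.sin(a)]);d=q-p;p=q
    print('[%.4f,%.4f,0,0,0,0,0.015],'%(-d[1]/1e3,-d[0]/1e3),end='' if i%12 else '\n')
E
```

```text
position: [447.0, 14.5, 133.4]
contact_force: [6.8, -16.2, 6.0]
gripper_width: 20.8
[446.96764665  14.45402885 133.40573809]
[0.0066,-0.0036,0,0,0,0,0.015],[0.0058,-0.0047,0,0,0,0,0.015],[0.0049,-0.0057,0,0,0,0,0.015],[0.0039,-0.0064,0,0,0,0,0.015],[0.0027,-0.0070,0,0,0,0,0.015],[0.0014,-0.0074,0,0,0,0,0.015],[0.0001,-0.0075,0,0,0,0,0.015],[-0.0012,-0.0074,0,0,0,0,0.015],[-0.0024,-0.0071,0,0,0,0,0.015],[-0.0036,-0.0066,0,0,0,0,0.015],[-0.0047,-0.0058,0,0,0,0,0.015],[-0.0057,-0.0049,0,0,0,0,0.015],
[-0.0064,-0.0039,0,0,0,0,0.015],[-0.0070,-0.0027,0,0,0,0,0.015],[-0.0074,-0.0014,0,0,0,0,0.015],[-0.0075,-0.0001,0,0,0,0,0.015],[-0.0074,0.0012,0,0,0,0,0.015],[-0.0071,0.0024,0,0,0,0,0.015],[-0.0066,0.0036,0,0,0,0,0.015],[-0.0058,0.0047,0,0,0,0,0.015],[-0.0049,0.0057,0,0,0,0,0.015],[-0.0039,0.0064,0,0,0,0,0.015],[-0.0027,0.0070,0,0,0,0,0.015],[-0.0014,0.0074,0,0,0,0,0.015],
[-0.0001,0.0075,0,0,0,0,0.015],[0.0012,0.0074,0,0,0,0,0.015],[0.0024,0.0071,0,0,0,0,0.015],[0.0036,0.0066,0,0,0,0,0.015],[0.0047,0.0058,0,0,0,0,0.015],[0.0057,0.0049,0,0,0,0,0.015],[0.0064,0.0039,0,0,0,0,0.015],[0.0070,0.0027,0,0,0,0,0.015],[0.0074,0.0014,0,0,0,0,0.015],[0.0075,0.0001,0,0,0,0,0.015],[0.0074,-0.0012,0,0,0,0,0.015],[0.0071,-0.0024,0,0,0,0,0.015],
```

The stop is confirmed: force rose to 17 N with almost no motion at about (447.0, 14.2). I relax the overdrive, then do the first full turn counter-clockwise.

```bash
python3 -m pendant '[[0.0024,-0.0010,0,0,0,0,0.015],[0,0,0,0,0,0,0.015],[0,0,0,0,0,0,0.015]]'| grep -E 'pos|contact|wid'
python3 -m pendant '[[0.0066,-0.0036,0,0,0,0,0.015],[0.0058,-0.0047,0,0,0,0,0.015],[0.0049,-0.0057,0,0,0,0,0.015],[0.0039,-0.0064,0,0,0,0,0.015],[0.0027,-0.0070,0,0,0,0,0.015],[0.0014,-0.0074,0,0,0,0,0.015],[0.0001,-0.0075,0,0,0,0,0.015],[-0.0012,-0.0074,0,0,0,0,0.015],[-0.0024,-0.0071,0,0,0,0,0.015],[-0.0036,-0.0066,0,0,0,0,0.015],[-0.0047,-0.0058,0,0,0,0,0.015],[-0.0057,-0.0049,0,0,0,0,0.015]]'| grep -E 'pos|contact|wid'
python3 -m pendant '[[-0.0064,-0.0039,0,0,0,0,0.015],[-0.0070,-0.0027,0,0,0,0,0.015],[-0.0074,-0.0014,0,0,0,0,0.015],[-0.0075,-0.0001,0,0,0,0,0.015],[-0.0074,0.0012,0,0,0,0,0.015],[-0.0071,0.0024,0,0,0,0,0.015],[-0.0066,0.0036,0,0,0,0,0.015],[-0.0058,0.0047,0,0,0,0,0.015],[-0.0049,0.0057,0,0,0,0,0.015],[-0.0039,0.0064,0,0,0,0,0.015],[-0.0027,0.0070,0,0,0,0,0.015],[-0.0014,0.0074,0,0,0,0,0.015]]'| grep -E 'pos|contact|wid'
```

```text
position: [447.1, 14.0, 133.3]
contact_force: [0.1, -3.6, 9.1]
gripper_width: 21.0
position: [520.7, 5.9, 133.4]
contact_force: [-1.4, -2.3, 9.6]
gripper_width: 20.5
position: [490.9, 74.5, 133.4]
contact_force: [2.9, -4.6, 7.1]
gripper_width: 20.6
```

```bash
python3 -m pendant '[[-0.0001,0.0075,0,0,0,0,0.015],[0.0012,0.0074,0,0,0,0,0.015],[0.0024,0.0071,0,0,0,0,0.015],[0.0036,0.0066,0,0,0,0,0.015],[0.0047,0.0058,0,0,0,0,0.015],[0.0057,0.0049,0,0,0,0,0.015],[0.0064,0.0039,0,0,0,0,0.015],[0.0070,0.0027,0,0,0,0,0.015],[0.0074,0.0014,0,0,0,0,0.015],[0.0075,0.0001,0,0,0,0,0.015],[0.0074,-0.0012,0,0,0,0,0.015],[0.0071,-0.0024,0,0,0,0,0.015]]'| grep -E 'pos|contact|wid'; python3 -m pendant '[[0,0,0,0,0,0,0.015],[0,0,0,0,0,0,0.015]]'| grep -E 'clock|pos|contact|wid'
```

```text
position: [446.7, 14.7, 133.3]
contact_force: [-1.6, 2.6, 9.7]
gripper_width: 20.3
clock: 16.6
position: [447.0, 14.2, 133.3]
contact_force: [-0.8, -1.2, 9.4]
gripper_width: 20.7
```

First turn closes precisely back at (447.0, 14.2). Second turn.

```bash
python3 -m pendant '[[0.0066,-0.0036,0,0,0,0,0.015],[0.0058,-0.0047,0,0,0,0,0.015],[0.0049,-0.0057,0,0,0,0,0.015],[0.0039,-0.0064,0,0,0,0,0.015],[0.0027,-0.0070,0,0,0,0,0.015],[0.0014,-0.0074,0,0,0,0,0.015],[0.0001,-0.0075,0,0,0,0,0.015],[-0.0012,-0.0074,0,0,0,0,0.015],[-0.0024,-0.0071,0,0,0,0,0.015],[-0.0036,-0.0066,0,0,0,0,0.015],[-0.0047,-0.0058,0,0,0,0,0.015],[-0.0057,-0.0049,0,0,0,0,0.015]]'| grep -E 'pos|contact|wid'
python3 -m pendant '[[-0.0064,-0.0039,0,0,0,0,0.015],[-0.0070,-0.0027,0,0,0,0,0.015],[-0.0074,-0.0014,0,0,0,0,0.015],[-0.0075,-0.0001,0,0,0,0,0.015],[-0.0074,0.0012,0,0,0,0,0.015],[-0.0071,0.0024,0,0,0,0,0.015],[-0.0066,0.0036,0,0,0,0,0.015],[-0.0058,0.0047,0,0,0,0,0.015],[-0.0049,0.0057,0,0,0,0,0.015],[-0.0039,0.0064,0,0,0,0,0.015],[-0.0027,0.0070,0,0,0,0,0.015],[-0.0014,0.0074,0,0,0,0,0.015]]'| grep -E 'pos|contact|wid'
python3 -m pendant '[[-0.0001,0.0075,0,0,0,0,0.015],[0.0012,0.0074,0,0,0,0,0.015],[0.0024,0.0071,0,0,0,0,0.015],[0.0036,0.0066,0,0,0,0,0.015],[0.0047,0.0058,0,0,0,0,0.015],[0.0057,0.0049,0,0,0,0,0.015],[0.0064,0.0039,0,0,0,0,0.015],[0.0070,0.0027,0,0,0,0,0.015],[0.0074,0.0014,0,0,0,0,0.015],[0.0075,0.0001,0,0,0,0,0.015],[0.0074,-0.0012,0,0,0,0,0.015],[0.0071,-0.0024,0,0,0,0,0.015]]'| grep -E 'pos|contact|wid'; python3 -m pendant '[[0,0,0,0,0,0,0.015],[0,0,0,0,0,0,0.015],[0,0,0,0,0,0,0.015]]'
python3 - <<'E'
from h import *
t=shot('wrist');s=shot('scene')
cv2.imwrite('pics/z5.png',np.hstack([cv2.resize(t['image'],(400,300))[:,:,::-1],cv2.resize(s['image'][130:310,190:430],(400,300),interpolation=2)[:,:,::-1]]))
E
```

```text
position: [520.8, 5.9, 133.4]
contact_force: [-1.8, -3.5, 9.3]
gripper_width: 20.7
position: [490.9, 74.5, 133.4]
contact_force: [2.0, -4.9, 6.7]
gripper_width: 20.5
position: [446.7, 14.8, 133.4]
contact_force: [-1.2, 2.0, 9.9]
gripper_width: 20.7
clock: 20.5
position: [447.0, 14.2, 133.3]
ee_rot: [0.707, -0.707, 0.002, -0.002]
contact_force: [-0.6, -2.3, 9.0]
gripper_width: 20.9
grasp_force: 59.4
```

View pics/z5.png

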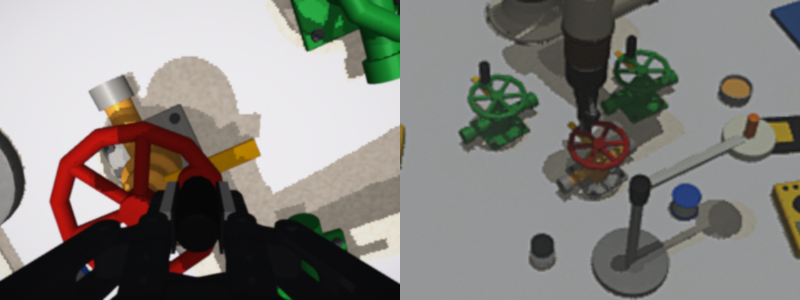

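The handle is gripped at the stop heading above the pointer, two turns out, and the lamp head is at the side, well clear at (748,135). Handing in.

```bash
python3 -c "
from bench import arm
print(arm.job_done())"
```

```text
the job is handed in; nothing more can be done
None
```

I swung the lamp arm to the left (+y) side, clear of the valve, shut the valve against its stop, backed it off two full turns counter-clockwise, and handed the job in at about 21 s with the handle still gripped.

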